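# Set up the sieve nest on the shaker for the next potting-mix sample

## Task

The small sieve set has been washed and lies about the bench: build it up again on the shaker, one piece at a time. First press the pan fully down between the plate's two sprung jaws and do not let go of it until both jaws have closed on it; then put on the fine sieve, then the coarse sieve, then the lid, each fully home in the rim of the piece below. Set every piece down gently without letting it fall, leave the finished nest upright and the potted seedlings standing where they are.

Things in the scene. Friction and masses are not known exactly. Their poses are not given: they have to be found in the camera images.
- pan: Receiver pan, brass: smooth closed floor, no skirt. 52 mm high, 64 mm across (rim 58 inside) from 15 mm up; the foot, 58 mm across at the bottom, flares to a 68 mm bead at 12 mm, then steps back to 64. Grip the plain wall with the fingertips 27 mm or more above its underside, clear of the jaws. 0.1 to 0.18 kg. Origin: centre of the underside, z up; yaw is of no matter.
- fine_sieve: Fine sieve: low brass frame, close grey mesh that looks almost solid. 32 mm high: the lowest 8 mm is a skirt 53 mm across (49 at the bottom) that drops into the rim below, above it the frame is 64 mm across (rim 58 inside). Home on the pan its origin is 44 mm above the pan's. About 0.1 kg. Origin: centre of the underside, z up; yaw is of no matter.
- coarse_sieve: Coarse sieve: tall brass frame, wide open grid of dark wires 9 mm apart. 54 mm high: the lowest 8 mm is a skirt 53 mm across (49 at the bottom), above it the frame is 64 mm across (rim 58 inside). Home on the fine sieve its origin is 24 mm above that sieve's. About 0.14 kg. Origin: centre of the underside, z up; yaw is of no matter.
- lid: Lid: brass disc 64 mm across with a black knob. Skirt 53 mm across (49 at the bottom) up to 8 mm height, disc from 8 to 13 mm, knob from 13 to 35 mm: neck 18 mm across, from 22 mm up 24 mm across. Home on the coarse sieve its origin is 46 mm above that sieve's. About 0.08 kg. Origin: centre of the underside, z up; yaw is of no matter.
- clip_centre (a point): Seat of the pan: point on the shaker's plate midway between its two sprung jaws, 90 mm above the bench; z up, y from right jaw to left jaw. Shaker: fixed white box 160 x 170 mm (x, y), 70 mm high, plate 130 x 146 mm. Each jaw is a 6 mm round bar bent to a wide V open to the centre, 15 to 21 mm above the plate; jaw blocks and guides reach 23 mm above it, out to 71 mm along y.
- jaw_left (a joint): Outward slide (m) of the jaw on the +y side of clip_centre: 0 closed and empty; up to about 0.006 as the pan's bead passes; about 0.003 once it has closed on the seated pan (0.0005 to 0.0055 according to centring); stop at 0.009. Spring 400 N/m, 0.8 N preload. Pressing the pan home takes about 5 to 10 N downwards in all; past the bead the jaws draw it down.
- jaw_right (a joint): Slide of the jaw on the -y side of clip_centre, in the same manner.
- pot_a: Potted seedling to leave alone: square black pot 60 mm wide and 62 mm high with soil, sprouts and a coloured tag up to 90 mm high, loose, about 0.16 kg. Origin at the centre of its underside.
- pot_b: A second such potted seedling, to leave alone.

How it is judged:
By the outcome, as a careful person would: the job done as asked, in the order asked, and still so for the second after the job is handed in, with the robot touching nothing.
It also fails if it takes over 109 s, if anything falls off the work surface, if the arm or the gripper's body presses on something with over 40 N, if the wrist force passes 120 N, or if a joint passes its speed limit or range.

## Robot

A 6-joint arm with a two-finger parallel gripper is mounted at the origin on the work surface. World frame = base frame: x ahead of the robot, y to its left, z up, the work surface at z = 0. Lengths are in mm, angles in rad, forces in N, time in s.
With the tool pointing down it reaches from about 400 to 925 mm from the base axis. Payload 12.5 kg.
Tool frame: the origin (TCP) lies between the finger pads; the fingertips stand 19 mm ahead of it and the grasp point (between the pads) is the TCP (env.nose_length is the distance from the TCP to the fingertips, in mm); z points along the fingers, y is the line along which they close (so a half turn about z gives the same grasp; the last joint's range is limited). The gripper opens to 95 mm and grips with 3 to 60 N. Pads are 20 mm wide; open, the fingers measure 119 mm over their backs; the gripper's body (75 mm by 180 mm) begins 59 mm behind the grasp point.
Start: joints at [1.114, 0.491, 1.559, -0, 1.092, -0.106], TCP at [214.764, 586.959, 233.661] pointing down, gripper open.
Joint ranges: [-3.1, 3.1], [-0.84, 2.19], [0.05, 2.79], [-1.13, 4.28], [0.06, 2.93], [-2.69, 2.69]. Speed limits (rad/s): [2.22, 2.22, 2.79, 3.14, 3.14, 3.14].

## Interface

Orientations are given as [roll, pitch, yaw] about the fixed x, y, z axes, in that order (R = Rz(yaw) Ry(pitch) Rx(roll)).
In Python, from cell import env gives the robot as it stands. The module is installed in compiled form; this text tells all that it offers.
- The arm moves only by the tool drive_tool, never from a script. Its argument "rows" is a list that holds one entry, the list of rows, each a list of 7 numbers: the shift along the tool's x, y, z scaled (see below), then the turn, a rotation vector about the tool's x, y, z scaled (see below), then the opening, from 0 (shut) to 1 (fully open). In form: [[[tx, ty, tz, ax, ay, az, jaw], ...]]. A call has 1 to 5 rows; each row shifts and turns the commanded pose from where the row before left it, along the tool's axes as they then stand; what a row does not reach is not made up. The controller multiplies each number of a shift by 250 mm and each number of a turn by 180 degrees. A row lasts 1/8 s, in which the tool goes at most 62.5 mm and 10.7 degrees, less where a joint would pass 70% of its speed; a pose out of reach is approached as far as the arm can. A call with a number of a shift or a turn outside -1 to 1 is refused whole. A call with a gripper value outside its range is refused whole. The fingers move at their own pace and stop on an object; the grip force is fixed at half the most. Time passes only in rows, so rows that do not move let the fingers close. It gives the time, the measured TCP pose, the force, the opening and the grip force at its end, in the units of the state.
- env.state(): the state, without advancing time (a new reading comes with each control period).
- env.read_camera(name): name is "scene" or "top" or "wrist"; returns a dict with "color" (420x560x3 uint8, blue, green, red), "camera_matrix" (3x3 intrinsics, pixels), "pose" (4x4, takes a point from camera to world coordinates). Camera axes: x right, y up, looking along -z (the intrinsics and any distortion apply to the point x, -y, -z); pixel columns grow to the right and rows downward; lengths in mm; the calibration is good to about 2 mm. The wrist camera is an equidistant fisheye: a pixel r from the principal point sees the ray r / f radians off the axis. A picture is of the moment at which its call begins. There is no depth.
- env.job_done(): hands the job in; it is judged then, once.
Trained networks look in a picture, given as the dict that the camera call returned (one of the last four; its "shot" number tells which), for a name from the list of things; names that differ only in an ending like _2 or _b are one class to them, and where a whole thing is asked for, a point or a joint stands for the part that bears it (a point fixed in the world has none). Each returns a list of dicts, best first, with "score" (0 to 1); they miss things now and then, are a little off and sometimes report something else, mostly with a low value. They report only what shows in the picture. A call takes as long as a camera call.
- env.search_frame(name, picture): "at" ([x, y, z] in mm, in the coordinates of the camera as it stood for that picture, good to about 4 mm: the middle of the surface that is visible of it).
- env.place_of(name, picture): "at" ([x, y, z] in mm, in the coordinates of the camera as it stood for that picture, good to about 4 mm: a listed point, or the origin of a listed thing).
The state is a dict: "t": time; "joints": joint angles; "qvel": joint speeds; "tau": joint torques, N m; "eef_pos": TCP position; "tcp_rot": TCP orientation; "ft_force": force on the tool from outside, world axes, zero at the start; "moment": the same for the moment, N m; "opening": opening from 0.0 (shut) to 1.0 (fully open); "grip_force": force on a finger pad.
Only numpy, scipy, OpenCV 4.12 (cv2) and the standard library are available. Lean on these libraries where they do the work, as an engineer would, in place of code of your own. Each camera call takes 0.05 s, during which the arm holds its last target. There are 200 camera calls.

## Working session

There is one attempt and no reset: what is moved stays moved. The work goes in short steps, Python scripts to look and compute and a tool call to move; the robot and the scene stay as the last step left them, time stands still between calls to the robot, and variables do not carry over. Pictures are saved under pics/ and viewed, at most 14 in all, crops included, and the job is handed in when it is done.

Besides the shell and the picture viewer there is one more tool, called after "Request:" as name(argument=value, ...) on one line, values as JSON. drive_tool: Moves the arm, as the interface text tells. Its arguments: {"type":"object","properties":{"rows":{"type":"array","items":{"type":"array","items":{"type":"array","items":{"type":"number","minimum":-1,"maximum":1}}}}},"required":["rows"]}

```bash
mkdir -p pics; cat > h.py <<'E'
import numpy as np, cv2
from cell import env
def W(pic,p): 
    P=np.array(pic["pose"]); return P[:3,:3]@np.array(p)+P[:3,3]
def look(cam,names,save=None):
    pic=env.read_camera(cam)
    for n in names:
        for f in ("place_of","search_frame"):
            for d in getattr(env,f)(n,pic)[:2]:
                print(cam,n,f,round(d["score"],2),W(pic,d["at"]).round(0))
    if save: cv2.imwrite("pics/"+save,pic["color"])
    return pic
E
python3 - <<'E'
from h import *
N=["pan","fine_sieve","coarse_sieve","lid","clip_centre","pot_a"]
for c in ("top","scene"):
    p=look(c,N,c+"0.png")
s=env.state();print(s)
E
```

```text
top pan place_of 0.78 [572.  68.   4.]
top pan search_frame 0.68 [575.  65.  19.]
top fine_sieve place_of 0.98 [694.  67.  -1.]
top fine_sieve search_frame 0.94 [701.  70.  14.]
top coarse_sieve place_of 0.57 [566. -65.   1.]
top coarse_sieve search_frame 0.9 [569. -70.  14.]
top lid place_of 0.75 [686. -74.   0.]
top lid search_frame 0.71 [680. -74.  11.]
top clip_centre place_of 0.71 [544. 281.  90.]
top clip_centre search_frame 0.71 [538. 267.  92.]
top pot_a place_of 0.93 [445.  59.  -1.]
top pot_a place_of 0.66 [447. -74.  -0.]
top pot_a search_frame 0.89 [446. -75.  58.]
top pot_a search_frame 0.66 [443.  63.  58.]
scene pan place_of 0.56 [570.  66.   3.]
scene pan search_frame 0.67 [571.  66.  34.]
scene fine_sieve place_of 0.72 [701.  67.   4.]
scene fine_sieve search_frame 0.88 [703.  68.  23.]
scene coarse_sieve place_of 0.66 [566. -64.  -0.]
scene coarse_sieve search_frame 0.76 [564. -63.  37.]
scene lid place_of 0.66 [691. -77.  -1.]
scene lid search_frame 0.69 [698. -80.  15.]
scene clip_centre place_of 0.94 [541. 283.  96.]
scene clip_centre place_of 0.35 [452. -73.   2
[... 222 characters left out ...]
.  52.  56.]
{'t': 1.3, 'joints': array([ 1.11439994e+00,  4.90932758e-01,  1.55891149e+00, -1.54317670e-05,
        1.09171491e+00, -1.05571471e-01]), 'qvel': array([ 2.17324581e-04, -6.15060807e-04, -3.85287499e-05,  1.93056511e-05,
       -1.96770823e-04, -2.40677764e-04]), 'tau': array([-1.53751280e-03, -6.12479424e+01, -2.58428156e+01,  6.92730560e-02,
        4.46027541e-02,  5.39246378e-05]), 'eef_pos': array([214.76378164, 586.95026599, 233.63661996]), 'tcp_rot': array([3.14156079e+00, 1.71477565e-05, 2.79077485e+00]), 'ft_force': array([-0.27208084, -0.16442296, -0.15628494]), 'moment': array([-0.03249242, -0.00584269, -0.00278128]), 'grip_force': 0.0, 'opening': 0.9983709960024919}
```

View images.

View pics/top0.png

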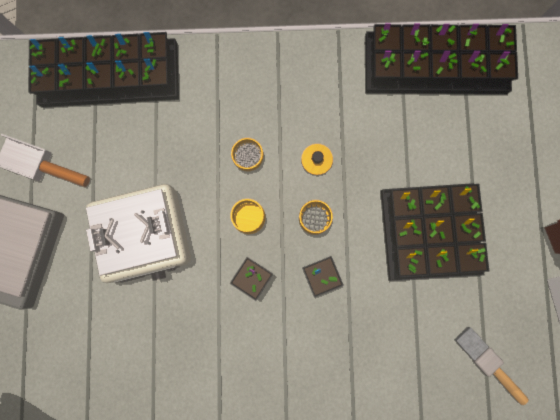

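View pics/scene0.png

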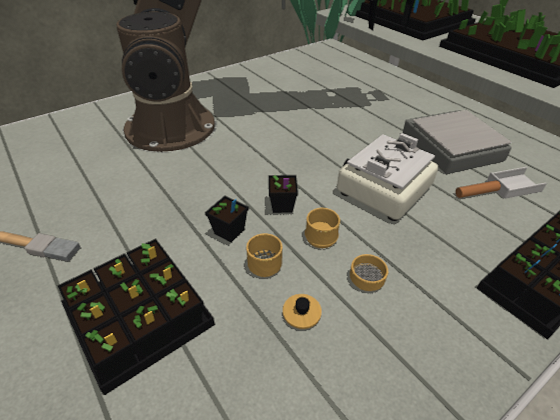

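```bash
cat >> h.py <<'E'
from scipy.spatial.transform import Rotation as Ro
def plan(x,y,z,yaw,n,jaw,start=None):
    """n equal rows from start (measured pose by default) to tool-down target"""
    if start is None:
        s=env.state(); p=np.array(s["eef_pos"]); R=Ro.from_euler("xyz",s["tcp_rot"])
    else:
        p=np.array(start[:3],float); R=Ro.from_euler("xyz",[np.pi,0,start[3]])
    G=Ro.from_euler("xyz",[np.pi,0,yaw]); dr=(R.inv()*G).as_rotvec()/n; t=np.array([x,y,z],float)
    rows=[]
    for i in range(n):
        d=R.inv().apply((t-p)/(n-i)); r=np.r_[d/250,dr/np.pi].round(4)
        p=p+R.apply(r[:3]*250); R=R*Ro.from_rotvec(r[3:]*np.pi); rows.append(list(map(float,r))+[jaw])
    for i in range(0,n,5): print([rows[i:i+5]])
    print("max",np.abs(np.array(rows))[:,:3].max()*250,np.degrees(np.abs(dr).max()),"end",p.round(1))
E
python3 - <<'E'
from h import *
plan(543,250,260,1.77,8,1)
E
```

```text
[[[-0.212, -0.1018, -0.0132, 0.0, -0.0, 0.0406, 1], [-0.2233, -0.074, -0.0132, 0.0, -0.0, 0.0406, 1], [-0.2308, -0.045, -0.0132, 0.0, -0.0, 0.0406, 1], [-0.2347, -0.0153, -0.0132, 0.0, -0.0, 0.0406, 1], [-0.2347, 0.0147, -0.0132, 0.0, -0.0, 0.0406, 1]]]
[[[-0.231, 0.0444, -0.0132, 0.0, -0.0, 0.0406, 1], [-0.2235, 0.0735, -0.0131, 0.0, -0.0, 0.0406, 1], [-0.2123, 0.1013, -0.0132, 0.0, -0.0, 0.0406, 1]]]
max 58.675 7.3107613604597415 end [543. 250. 260.]
```

Request:
drive_tool(rows=[[[-0.212,-0.102,-0.013,0,0,0.0406,1],[-0.223,-0.074,-0.013,0,0,0.0406,1],[-0.231,-0.045,-0.013,0,0,0.0406,1],[-0.235,-0.015,-0.013,0,0,0.0406,1],[-0.235,0.015,-0.013,0,0,0.0406,1]]])

```text
t: 1.92
eef_pos: [421.3, 374.9, 250.2]
tcp_rot: [3.141, -0.0, 2.149]
ft_force: [-0.1, 0.9, 0.8]
opening: 1.001
grip_force: 0.0
```

Request:
drive_tool(rows=[[[-0.231,0.044,-0.013,0,0,0.0406,1],[-0.223,0.073,-0.013,0,0,0.0406,1],[-0.212,0.101,-0.013,0,0,0.0406,1],[0,0,0,0,0,0,1]]])

```text
t: 2.42
eef_pos: [545.1, 247.2, 259.5]
tcp_rot: [3.141, 0.0, 1.765]
ft_force: [-2.3, 0.0, -0.7]
opening: 0.995
grip_force: 0.0
```

```bash
python3 - <<'E'
from h import *
p=look("wrist",["clip_centre","pan","jaw_left"],"w1.png")
s=env.state();print(s["t"],s["eef_pos"],s["tcp_rot"],p["camera_matrix"],np.array(p["pose"]).round(3),p.keys())
E
```

```text
wrist clip_centre place_of 0.56 [541. 279.  91.]
wrist clip_centre search_frame 0.73 [539. 281.  89.]
wrist pan place_of 0.61 [571.  68.  -1.]
wrist pan search_frame 0.62 [571.  49.  31.]Traceback (most recent call last):
  File "<stdin>", line 2, in <module>
  File "h.py", line 9, in look
    for d in getattr(env,f)(n,pic)[:2]:
             ~~~~~~~~~~~~~~^^^^^^^
ValueError: it knows: clip_centre, coarse_sieve, fine_sieve, lid, pan, pot
```

```bash
python3 - <<'E'
from h import *
p=look("wrist",["clip_centre"],"w1.png")
s=env.state();print(s["t"],s["eef_pos"],s["tcp_rot"],p["camera_matrix"],np.array(p["pose"]).round(3),p.keys())
E
```

```text
wrist clip_centre place_of 0.93 [542. 279.  89.]
wrist clip_centre place_of 0.53 [696.  70.   3.]
wrist clip_centre search_frame 0.67 [537. 285.  91.]
2.825 [542.24635714 250.89504427 259.79250988] [ 3.14139014e+00 -9.23431040e-05  1.77219928e+00] [[325.1922621    0.         276.60774059]
 [  0.         325.1922621  211.52156871]
 [  0.           0.           1.        ]] [[ 9.80000e-01 -1.93000e-01 -5.60000e-02  5.25464e+02]
 [ 2.01000e-01  9.40000e-01  2.75000e-01  3.28939e+02]
 [-0.00000e+00 -2.81000e-01  9.60000e-01  4.10265e+02]
 [ 0.00000e+00  0.00000e+00  0.00000e+00  1.00000e+00]] dict_keys(['color', 'camera_matrix', 'pose', 'shot'])
```

View pics/w1.png

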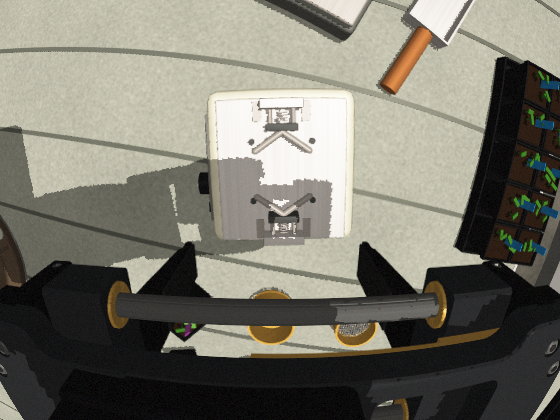

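```bash
cat >> h.py <<'E'
def ray(pic,uv):
    K=pic["camera_matrix"]; f=K[0,0]; d=np.array(uv,float)-K[:2,2]; r=np.hypot(*d); th=r/f
    c=np.array([np.sin(th)*d[0]/r,-np.sin(th)*d[1]/r,-np.cos(th)]); P=np.array(pic["pose"])
    return P[:3,3],P[:3,:3]@c
def onz(pic,uv,z):
    o,d=ray(pic,uv); return (o+d*(z-o[2])/d[2])[:2]
E
python3 - <<'E'
from h import *
pic=env.read_camera("wrist"); cv2.imwrite("pics/w1c.png",cv2.resize(pic["color"][80:260,190:370],None,fx=3.3,fy=3.3,interpolation=cv2.INTER_CUBIC))
for uv in [(251,152),(313,152),(254,200),(315,199)]: print(onz(pic,uv,108).round(1))
for uv in [(209,92),(353,94),(351,238),(211,238)]: print(onz(pic,uv,70).round(1))
E
```

```text
[508.4 294.1]
[565.  305.8]
[519.8 249.2]
[577.1 262. ]
[450.7 344.3]
[598.2 372.8]
[635.  217.6]
[478.9 185.8]
```

View pics/w1c.png

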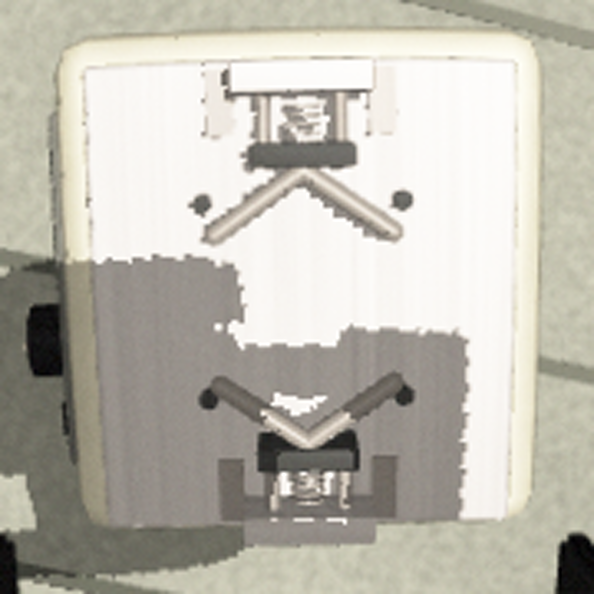

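```bash
python3 - <<'E'
from h import *
pic=env.read_camera("wrist")
A=np.array([onz(pic,(190+u/3.3,80+v/3.3),108) for u,v in [(211,237),(397,236),(217,382),(398,380),(304,172),(309,441)]])
print(A.round(1),A[:4].mean(0),A[4:].mean(0))
d=A[4]-A[5];print("yaw",np.arctan2(-d[0],d[1]),np.hypot(*d)); d=A[1]-A[0];print(np.arctan2(d[1],d[0]));d=A[3]-A[2];print(np.arctan2(d[1],d[0]))
# next: to view of pan: camera at same offset from pan as here from shaker
plan(571,40,190,1.77,6,1)
E
```

```text
[[511.2 294.6]
 [562.6 305.5]
 [520.8 253.6]
 [572.2 264.7]
 [533.2 317.8]
 [550.6 241.4]] [541.69356044 279.60507283] [541.90491873 279.62468833]
yaw 0.22360861094134263 78.37313992529917
0.2088963096411336
0.21340916843097618
[[[-0.1414, -0.0094, 0.0465, 0.0, -0.0, 0.0001, 1], [-0.1414, -0.0093, 0.0465, 0.0, -0.0, 0.0001, 1], [-0.1414, -0.0093, 0.0465, 0.0, -0.0, 0.0001, 1], [-0.1414, -0.0092, 0.0465, 0.0, -0.0, 0.0001, 1], [-0.1414, -0.0092, 0.0465, 0.0, -0.0, 0.0001, 1]]]
[[[-0.1413, -0.0091, 0.0464, 0.0, -0.0, 0.0001, 1]]]
max 35.35 0.01502619712872809 end [571.  40. 190.]
```

Request:
drive_tool(rows=[[[-0.17,-0.012,0.056,0,0,0,1],[-0.17,-0.012,0.056,0,0,0,1],[-0.17,-0.012,0.056,0,0,-0.0015,1],[-0.17,-0.011,0.056,0,0,-0.0015,1],[-0.17,-0.01,0.056,0,0,-0.0015,1]]])

```text
t: 3.55
eef_pos: [571.7, 38.0, 189.3]
tcp_rot: [3.141, -0.0, 1.785]
ft_force: [0.9, 1.3, -0.3]
opening: 0.997
grip_force: 0.0
```

Request:
drive_tool(rows=[[[0,0,0,0,0,0,1],[0,0,0,0,0,0,1]]])

```text
t: 3.8
eef_pos: [571.6, 39.5, 189.8]
tcp_rot: [3.141, -0.0, 1.784]
ft_force: [-0.5, -0.4, 0.9]
opening: 1.004
grip_force: 0.0
```

```bash
python3 - <<'E'
from h import *
p=look("wrist",["pan"],"w2.png")
s=env.state();print(s["t"],s["eef_pos"],s["tcp_rot"])
E
```

```text
wrist pan place_of 0.9 [571.  67.  -2.]
wrist pan place_of 0.18 [450. -76.   2.]
wrist pan search_frame 0.77 [571.  66.  15.]
wrist pan search_frame 0.32 [558. 203.  68.]
3.95 [571.61696662  40.09166073 190.06734444] [3.14083812e+00 1.21976096e-05 1.78599393e+00]
```

View pics/w2.png

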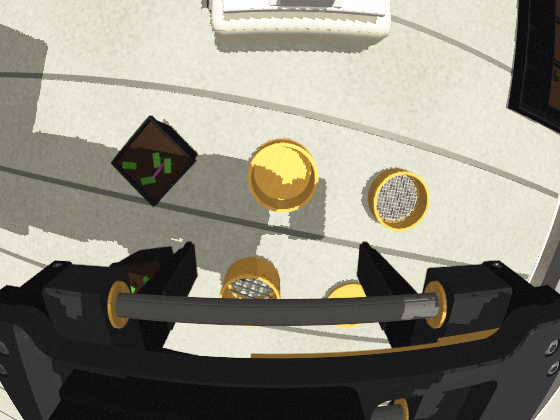

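```bash
cat >> h.py <<'E'
from scipy.optimize import minimize
S={"pan":[(0,29),(12,34),(15,32),(52,32)],"fine":[(0,24.5),(8,26.5),(8,32),(32,32)],
   "coarse":[(0,24.5),(8,26.5),(8,32),(54,32)],"lid":[(0,24.5),(8,26.5),(8,32),(13,32)]}
def proj(pic,X):
    P=np.array(pic["pose"]); c=(X-P[:3,3])@P[:3,:3]; v=c*[1,-1,-1]; K=pic["camera_matrix"]
    h=np.hypot(v[:,0],v[:,1]); th=np.arctan2(h,v[:,2]); return K[:2,2]+(v[:,:2]/h[:,None])*(th*K[0,0])[:,None]
def sil(pic,kind,x,y,z,k=8):
    a=np.linspace(0,2*np.pi,60)
    X=np.vstack([np.c_[x+r*np.cos(a),y+r*np.sin(a),z+h+0*a] for h,r in S[kind]])
    h=cv2.convexHull(proj(pic,X).astype(np.float32))
    m=np.zeros((420,560),np.uint8); cv2.fillPoly(m,[(h*256).round().astype(np.int32)],255,cv2.LINE_AA,8); return m/255.
def fit(pic,kind,x,y,z,out=None):
    """position of a piece standing at height z by silhouette overlap with the brass mask"""
    hsv=cv2.cvtColor(pic["color"],cv2.COLOR_BGR2HSV); m=cv2.inRange(hsv,(12,110,50),(32,255,255))
    roi=cv2.dilate(sil(pic,kind,x,y,z),np.ones((25,25)))>0; m[~roi]=0
    n,l,st,_=cv2.connectedComponentsWithStats(m); b=l==1+st[1:,4].argmax()
    cs,_=cv2.findContours(b.astype(np.uint8),0,2); M=np.zeros((420,560),np.uint8)
    cv2.fillPoly(M,[cv2.convexHull(max(cs,key=cv2.contourArea))],1)
    f=lambda q:np.abs(sil(pic,kind,q[0],q[1],z)-M).sum()
    q=minimize(f,[x,y],method="Nelder-Mead",options=dict(initial_simplex=[[x,y],[x+6,y],[x,y+6]],xatol=.05)).x
    if out:
        im=pic["color"].copy(); e=cv2.findContours((sil(pic,kind,*q,z)>.5).astype(np.uint8),0,2)[0]; cv2.drawContours(im,e,-1,(255,0,255),1); cv2.imwrite("pics/"+out,im)
    print(kind,q.round(1),"area",M.sum(),"residual",f(q).round(0)); return q
E
python3 - <<'E'
from h import *
p=env.read_camera("wrist")
q=fit(p,"pan",571,67,0,"f2.png"); fit(p,"fine",698,68,0)
plan(q[0],q[1],50,1.785,6,1)
E
```

```text
pan [570.5  66.6] area 4145 residual 138.0
fine [697.7  66.8] area 3017 residual 158.0
[[[0.0174, 0.003, 0.0934, 0.0, 0.0, 0.0, 1], [0.0175, 0.003, 0.0933, 0.0, 0.0, 0.0, 1], [0.0174, 0.003, 0.0934, 0.0, 0.0, 0.0, 1], [0.0175, 0.0031, 0.0933, 0.0, 0.0, 0.0, 1], [0.0174, 0.003, 0.0934, 0.0, 0.0, 0.0, 1]]]
[[[0.0175, 0.0031, 0.0933, 0.0, 0.0, 0.0, 1]]]
max 23.349999999999998 0.008691344537743924 end [570.5  66.6  50. ]
```

Request:
drive_tool(rows=[[[0.035,0.006,0.08,0,0,0,1],[0.035,0.006,0.18,0,0,0,1],[0.035,0.006,0.2,0,0,0,1],[0,0,0.08,0,0,0,1],[0,0,0.02,0,0,0,1]]])

```text
t: 4.62
eef_pos: [570.0, 66.3, 48.7]
tcp_rot: [-3.14, -0.0, 1.786]
ft_force: [-0.2, 0.8, 0.3]
opening: 0.997
grip_force: 0.0
```

Request:
drive_tool(rows=[[[0,0,0,0,0,0,1],[0,0,0,0,0,0,0.3],[0,0,0,0,0,0,0.3],[0,0,0,0,0,0,0.3],[0,0,0,0,0,0,0.3]]])

```text
t: 5.25
eef_pos: [570.7, 65.6, 50.0]
tcp_rot: [3.141, 0.0, 1.784]
ft_force: [0.5, 0.1, 3.3]
opening: 0.663
grip_force: 30.0
```

Request:
drive_tool(rows=[[[0,0,0,0,0,0,0.3],[0,0,0,0,0,0,0.3]]])

```text
t: 5.5
eef_pos: [570.7, 65.6, 49.9]
tcp_rot: [3.141, 0.0, 1.785]
ft_force: [-0.3, -0.3, 5.6]
opening: 0.666
grip_force: 30.0
```

```bash
python3 - <<'E'
from h import *
a=(570.5,66.6,50,1.785); b=(570.5,66.6,190,1.785)
plan(*b,3,.3,a); plan(541.8,279.6,190,1.785,5,.3,b)
E
```

```text
[[[0.0, 0.0, -0.1867, 0.0, 0.0, 0.0, 0.3], [0.0, 0.0, -0.1866, 0.0, 0.0, 0.0, 0.3], [0.0, 0.0, -0.1867, 0.0, 0.0, 0.0, 0.3]]]
max 46.675000000000004 0.0 end [570.5  66.6 190. ]
[[[0.1714, 0.0138, 0.0, 0.0, 0.0, 0.0, 0.3], [0.1714, 0.0138, 0.0, 0.0, 0.0, 0.0, 0.3], [0.1714, 0.0138, 0.0, 0.0, 0.0, 0.0, 0.3], [0.1714, 0.0138, 0.0, 0.0, 0.0, 0.0, 0.3], [0.1713, 0.0137, 0.0, 0.0, 0.0, 0.0, 0.3]]]
max 42.85 0.0 end [541.8 279.6 190. ]
```

Request:
drive_tool(rows=[[[0,0,-0.08,0,0,0,0.3],[0,0,-0.16,0,0,0,0.3],[0,0,-0.2,0,0,0,0.3],[0.04,0.003,-0.12,0,0,0,0.3],[0.13,0.011,0,0,0,0,0.3]]])

```text
t: 6.12
eef_pos: [565.7, 107.5, 191.9]
tcp_rot: [3.138, 0.001, 1.783]
ft_force: [-0.3, 0.4, -0.8]
opening: 0.669
grip_force: 30.0
```

Request:
drive_tool(rows=[[[0.2,0.016,0,0,0,0,0.3],[0.2,0.016,0,0,0,0,0.3],[0.2,0.016,0,0,0,0,0.3],[0.087,0.007,0,0,0,0,0.3],[0,0,0,0,0,0,0.3]]])

```text
t: 6.75
eef_pos: [541.4, 279.4, 189.2]
tcp_rot: [-3.141, 0.0, 1.786]
ft_force: [-0.7, -0.3, -2.1]
opening: 0.67
grip_force: 30.0
```

Request:
drive_tool(rows=[[[0,0,0,0,0,0,0.3],[0,0,0,0,0,0,0.3]]])

```text
t: 7.0
eef_pos: [542.2, 277.4, 189.6]
tcp_rot: [-3.141, 0.0, 1.783]
ft_force: [-0.4, 0.1, -0.9]
opening: 0.669
grip_force: 30.0
```

```bash
python3 - <<'E'
from h import *
p=env.read_camera("wrist"); s=env.state(); e=s["eef_pos"]; print(s["t"],e,s["tcp_rot"],s["ft_force"])
fit(p,"pan",e[0],e[1],e[2]-50,"w3.png")
E
```

```text
7.05 [542.21280783 277.53454678 189.69897812] [3.14157110e+00 2.96290422e-05 1.78311057e+00] [ 0.14233909 -0.51829502 -1.52038611]
pan [541.3 278.4] area 10709 residual 2423.0
```

View pics/w3.png

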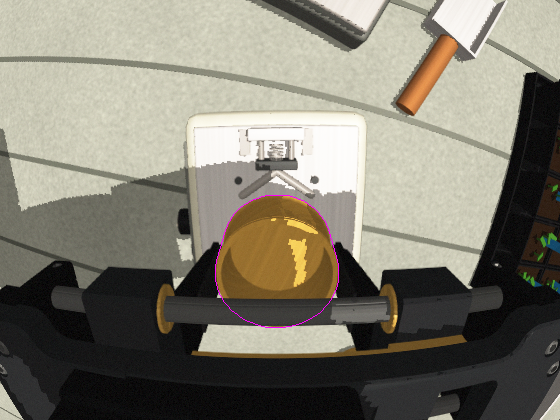

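Request:
drive_tool(rows=[[[0.005,0.001,0.05,0,0,0,0.3],[0,0,0.06,0,0,0,0.3],[0,0,0.02,0,0,0,0.3],[0,0,0.01,0,0,0,0.3],[0,0,0,0,0,0,0.3]]])

```text
t: 7.68
eef_pos: [541.8, 279.9, 154.6]
tcp_rot: [-3.141, -0.0, 1.785]
ft_force: [0.5, -1.0, -1.8]
opening: 0.663
grip_force: 30.0
```

Request:
drive_tool(rows=[[[0,0,0.01,0,0,0,0.3],[0,0,0.01,0,0,0,0.3],[0,0,0.01,0,0,0,0.3],[0,0,0,0,0,0,0.3]]])

```text
t: 8.18
eef_pos: [541.9, 280.0, 147.6]
tcp_rot: [3.141, -0.0, 1.785]
ft_force: [-1.4, -1.8, 4.3]
opening: 0.667
grip_force: 30.0
```

Contact begins; keep pressing.

Request:
drive_tool(rows=[[[0,0,0.008,0,0,0,0.3],[0,0,0.008,0,0,0,0.3],[0,0,0.008,0,0,0,0.3],[0,0,0,0,0,0,0.3]]])

```text
t: 8.68
eef_pos: [541.8, 279.9, 140.8]
tcp_rot: [-3.141, -0.0, 1.784]
ft_force: [0.3, -0.9, -2.0]
opening: 0.666
grip_force: 30.0
```

Request:
drive_tool(rows=[[[0,0,0.004,0,0,0,0.3],[0,0,0,0,0,0,0.3],[0,0,0.004,0,0,0,0.3],[0,0,0,0,0,0,0.3]]])

```text
t: 9.18
eef_pos: [541.8, 279.9, 139.9]
tcp_rot: [3.141, -0.0, 1.785]
ft_force: [-3.3, -1.7, 7.8]
opening: 0.668
grip_force: 30.0
```

```bash
python3 - <<'E'
from h import *
p=env.read_camera("wrist"); s=env.state(); e=s["eef_pos"]; print(s["t"],e,s["ft_force"])
cv2.imwrite("pics/w4.png",p["color"])
p=env.read_camera("scene"); cv2.imwrite("pics/s4.png",cv2.resize(p["color"][90:240,310:470],None,fx=4,fy=4,interpolation=cv2.INTER_CUBIC))
E
```

```text
9.225 [541.82471316 279.9182074  139.94499065] [-3.35405314 -2.81082638  8.77817208]
```

View pics/s4.png

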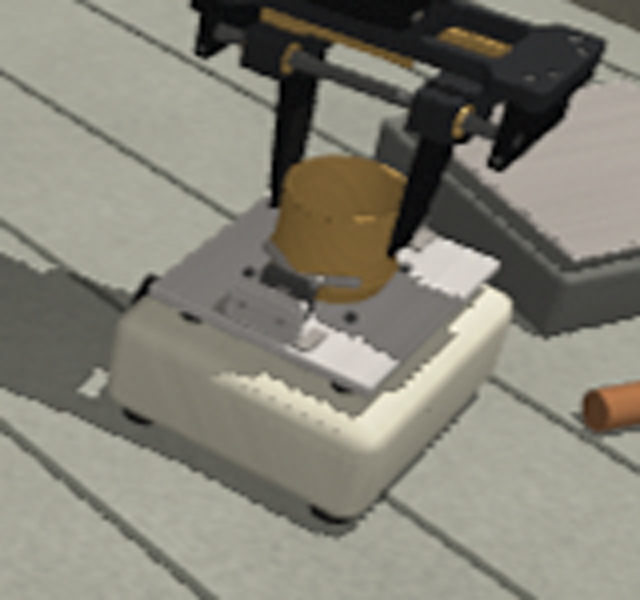

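Request:
drive_tool(rows=[[[0,0,0.005,0,0,0,0.3],[0,0,0,0,0,0,0.3],[0,0,0,0,0,0,0.3],[0,0,0,0,0,0,0.3],[0,0,-0.005,0,0,0,0.3]]])

```text
t: 9.9
eef_pos: [541.8, 279.9, 140.0]
tcp_rot: [3.141, -0.0, 1.785]
ft_force: [-0.5, -1.1, -0.7]
opening: 0.666
grip_force: 30.0
```

View pics/w4.png

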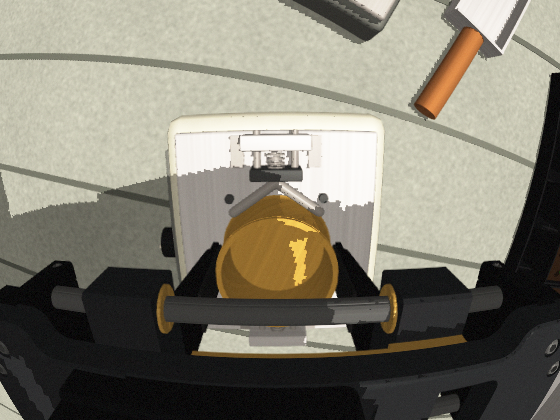

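```bash
python3 - <<'E'
from h import *
a=(541.8,279.9,140,1.785); b=(547.5,253.5,280,1.785)
plan(*b,4,1,a); plan(703.4,40.4,170,1.785,7,1,b)
E
```

```text
[[[-0.027, -0.0, -0.14, 0.0, 0.0, 0.0, 1], [-0.027, -0.0001, -0.14, 0.0, 0.0, 0.0, 1], [-0.027, -0.0, -0.14, 0.0, 0.0, 0.0, 1], [-0.027, -0.0001, -0.14, 0.0, 0.0, 0.0, 1]]]
max 35.0 0.0 end [547.5 253.5 280. ]
[[[-0.1379, 0.0612, 0.0629, 0.0, 0.0, 0.0, 1], [-0.1379, 0.0612, 0.0628, 0.0, 0.0, 0.0, 1], [-0.1379, 0.0612, 0.0629, 0.0, 0.0, 0.0, 1], [-0.1379, 0.0611, 0.0628, 0.0, 0.0, 0.0, 1], [-0.138, 0.0612, 0.0629, 0.0, 0.0, 0.0, 1]]]
[[[-0.1379, 0.0611, 0.0629, 0.0, 0.0, 0.0, 1], [-0.138, 0.0612, 0.0628, 0.0, 0.0, 0.0, 1]]]
max 34.5 0.0 end [703.4  40.4 170. ]
```

Request:
drive_tool(rows=[[[0,0,0,0,0,0,1],[0,0,0,0,0,0,1],[0,0,0,0,0,0,1],[0,0,0,0,0,0,1],[0,0,-0.04,0,0,0,1]]])

```text
t: 10.52
eef_pos: [541.6, 279.8, 148.9]
tcp_rot: [-3.14, 0.0, 1.785]
ft_force: [-0.0, -0.2, 0.5]
opening: 1.0
grip_force: 0.0
```

Request:
drive_tool(rows=[[[0,0,-0.14,0,0,0,1],[0,0,-0.2,0,0,0,1],[-0.108,0,-0.18,0,0,0,1],[0,0,0,0,0,0,1],[0,0,0,0,0,0,1]]])

```text
t: 11.15
eef_pos: [547.2, 253.5, 279.0]
tcp_rot: [-3.141, -0.0, 1.784]
ft_force: [0.5, -0.4, -0.1]
opening: 0.999
grip_force: 0.0
```

```bash
python3 - <<'E'
from h import *
p=env.read_camera("wrist"); s=env.state(); e=s["eef_pos"]; print(s["t"],e,s["tcp_rot"])
fit(p,"pan",541.8,279.6,90,"w5.png"); look("top",["pan"])
E
```

```text
11.2 [547.10688561 253.62600902 278.37777967] [-3.14032305e+00 -1.25489000e-05  1.78454056e+00]
pan [541.2 280. ] area 4107 residual 196.0
top pan place_of 0.82 [540. 279.  91.]
top pan search_frame 0.88 [546. 278. 108.]
```

View pics/w5.png

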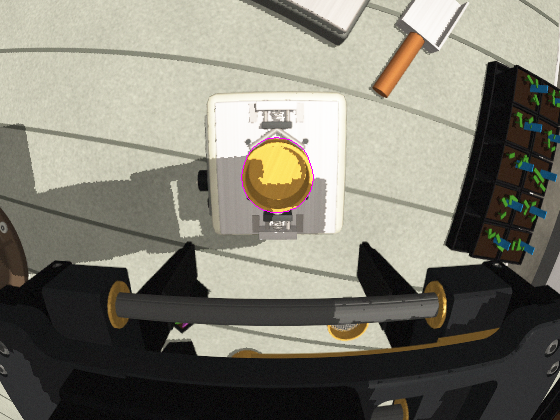

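Request:
drive_tool(rows=[[[-0.19,0.085,0.06,0,0,0,1],[-0.19,0.085,0.09,0,0,0,1],[-0.19,0.085,0.09,0,0,0,1],[-0.19,0.085,0.09,0,0,0,1],[-0.19,0.085,0.09,0,0,0,1]]])

```text
t: 11.98
eef_pos: [702.5, 42.9, 172.5]
tcp_rot: [-3.14, -0.0, 1.785]
ft_force: [0.9, 0.1, -0.1]
opening: 0.999
grip_force: 0.0
```

Request:
drive_tool(rows=[[[-0.016,0.003,0.02,0,0,0,1],[0,0,0,0,0,0,1],[0,0,0,0,0,0,1]]])

```text
t: 12.35
eef_pos: [703.1, 41.5, 169.7]
tcp_rot: [3.141, -0.0, 1.786]
ft_force: [-0.5, 1.5, -0.3]
opening: 1.001
grip_force: 0.0
```

```bash
python3 - <<'E'
from h import *
p=env.read_camera("wrist"); s=env.state(); e=s["eef_pos"]; print(s["t"],e,s["tcp_rot"])
q=fit(p,"fine",698,67,0,"w6.png"); plan(q[0],q[1],29,1.785,1,1,(*e,1.785))
E
```

```text
12.4 [703.11168906  41.52048475 169.97254285] [3.14065432e+00 2.02518151e-05 1.78597491e+00]
fine [697.8  66.5] area 3961 residual 128.0
[[[0.1023, 0.0005, 0.5639, 0.0, 0.0, 0.0, 1]]]
max 140.975 0.0 end [697.8  66.5  29. ]
```

Request:
drive_tool(rows=[[[0.034,0,0.09,0,0,0,1],[0.034,0,0.18,0,0,0,1],[0.034,0,0.2,0,0,0,1],[0,0,0.07,0,0,0,1],[0,0,0.02,0,0,0,1]]])

```text
t: 13.02
eef_pos: [698.2, 65.5, 29.5]
tcp_rot: [3.141, 0.0, 1.785]
ft_force: [0.6, 0.2, -0.4]
opening: 1.001
grip_force: 0.0
```

Request:
drive_tool(rows=[[[0,0,0,0,0,0,1],[0,0,0,0,0,0,0.3],[0,0,0,0,0,0,0.3],[0,0,0,0,0,0,0.3],[0,0,0,0,0,0,0.3]]])

```text
t: 13.65
eef_pos: [698.1, 65.1, 29.5]
tcp_rot: [3.141, 0.0, 1.784]
ft_force: [0.5, -0.2, 2.2]
opening: 0.669
grip_force: 30.0
```

Request:
drive_tool(rows=[[[0,0,0,0,0,0,0.3],[0,0,0,0,0,0,0.3]]])

```text
t: 13.9
eef_pos: [698.1, 65.1, 29.5]
tcp_rot: [3.141, 0.0, 1.785]
ft_force: [-0.3, -0.7, 4.0]
opening: 0.673
grip_force: 30.0
```

```bash
python3 - <<'E'
from h import *
a=(697.8,66.5,30,1.785); b=(697.8,66.5,210,1.785)
plan(541.2,280,210,1.785,6,.3,b)
E
```

```text
[[[0.1613, -0.0718, -0.0, 0.0, 0.0, 0.0, 0.3], [0.1613, -0.0718, -0.0, 0.0, 0.0, 0.0, 0.3], [0.1613, -0.0717, -0.0, 0.0, 0.0, 0.0, 0.3], [0.1612, -0.0718, -0.0, 0.0, 0.0, 0.0, 0.3], [0.1613, -0.0717, -0.0, 0.0, 0.0, 0.0, 0.3]]]
[[[0.1612, -0.0718, -0.0, 0.0, 0.0, 0.0, 0.3]]]
max 40.325 0.0 end [541.2 280.  210. ]
```

Request:
drive_tool(rows=[[[0,0,-0.08,0,0,0,0.3],[0,0,-0.18,0,0,0,0.3],[0,0,-0.22,0,0,0,0.3],[0.05,-0.022,-0.18,0,0,0,0.3],[0.17,-0.0757,-0.06,0,0,0,0.3]]])

```text
t: 14.52
eef_pos: [663.4, 113.0, 213.3]
tcp_rot: [3.136, 0.001, 1.782]
ft_force: [-0.0, 1.5, -0.3]
opening: 0.671
grip_force: 30.0
```

Request:
drive_tool(rows=[[[0.2,-0.089,0,0,0,0,0.3],[0.2,-0.089,0,0,0,0,0.3],[0.2,-0.089,0,0,0,0,0.3],[0.147,-0.0655,0,0,0,0,0.3],[0,0,0,0,0,0,0.3]]])

```text
t: 15.15
eef_pos: [539.9, 280.6, 210.4]
tcp_rot: [3.141, -0.0, 1.788]
ft_force: [-0.1, -1.0, -0.7]
opening: 0.669
grip_force: 30.0
```

Request:
drive_tool(rows=[[[0,0,0,0,0,0,0.3],[0,0,0,0,0,0,0.3]]])

```text
t: 15.4
eef_pos: [542.2, 277.7, 209.4]
tcp_rot: [3.141, -0.0, 1.783]
ft_force: [0.1, 0.1, -0.4]
opening: 0.669
grip_force: 30.0
```

```bash
cat >> h.py <<'E'
def front(pic,kind,x,y,z,yaw=1.785):
    """tool-x shift of a held piece from (x,y): match only the far (+tool x) edge of its top rim, image columns near it"""
    hsv=cv2.cvtColor(pic["color"],cv2.COLOR_BGR2HSV); m=cv2.inRange(hsv,(12,110,40),(32,255,255))>0
    best=[]
    u=np.array([np.cos(yaw),np.sin(yaw)]); c=proj(pic,np.array([[x,y,z+S[kind][-1][0]]]))[0]
    cols=np.arange(int(c[0])-25,int(c[0])+26); obs=[]
    for k in cols:
        r=np.where(m[60:300,k])[0]; obs.append(r[0]+60 if len(r) else np.nan)
    obs=np.array(obs)
    def err(d):
        s=sil(pic,kind,x+u[0]*d,y+u[1]*d,z); return np.nanmedian(obs-np.array([np.argmax(s[:,k]>.5) for k in cols]))
    D=np.arange(-8,8.1,.25); E=np.array([err(d) for d in D]); print("front shift",D[np.abs(E)==np.abs(E).min()].mean(),np.abs(E).min())
E
python3 - <<'E'
from h import *
p=env.read_camera("wrist"); s=env.state(); e=s["eef_pos"]; print(s["t"],e,s["tcp_rot"],s["ft_force"])
fit(p,"fine",e[0],e[1],e[2]-29.5,"w7.png"); front(p,"fine",e[0],e[1],e[2]-29.5)
E
```

```text
15.45 [542.15700771 277.69492647 209.23661563] [ 3.14147627e+00 -2.61509206e-05  1.78320927e+00] [ 0.54346597 -0.82935517 -1.26942454]
fine [539.7 286.9] area 11093 residual 1989.0
front shift 7.875 17.0
```

View pics/w7.png

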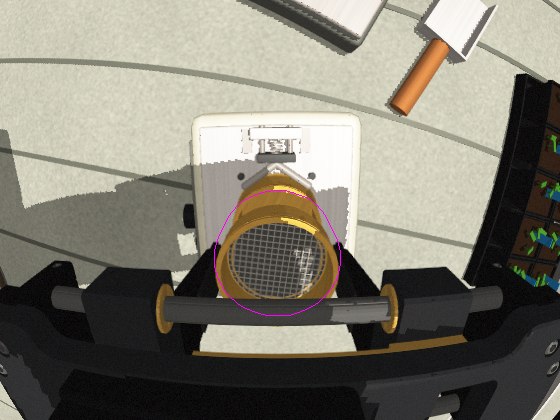

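```bash
python3 - <<'E'
from h import *
p=env.read_camera("wrist"); s=env.state(); e=s["eef_pos"]; print(s["t"],e)
u=np.array([np.cos(1.784),np.sin(1.784)])
for d in (-1,0,1,2,3):
    for h,r in ((8,32),(32,32),(32,29)):
        print(d,h,r,proj(p,np.array([[*(e[:2]+u*(r+d)),e[2]-29.5+h]])).round(1))
print(p["color"][180:235,278])
cv2.imwrite("pics/w7c.png",cv2.resize(p["color"][170:310,200:360],None,fx=4,fy=4,interpolation=cv2.INTER_CUBIC))
E
```

```text
15.5 [542.09326084 277.73803779 209.14057862]
-1 8 32 [[277.6 208.6]]
-1 32 32 [[277.7 222.2]]
-1 32 29 [[277.7 228.1]]
0 8 32 [[277.6 206.8]]
0 32 32 [[277.7 220.2]]
0 32 29 [[277.7 226.2]]
1 8 32 [[277.6 205.1]]
1 32 32 [[277.7 218.2]]
1 32 29 [[277.7 224.2]]
2 8 32 [[277.6 203.3]]
2 32 32 [[277.7 216.2]]
2 32 29 [[277.7 222.2]]
3 8 32 [[277.6 201.6]]
3 32 32 [[277.7 214.2]]
3 32 29 [[277.7 220.2]]
[[ 38  95 133]
 [ 38  90 121]
 [ 38  90 123]
 [ 43  96 133]
 [ 42  96 130]
 [ 63 147 194]
 [ 96 221 250]
 [100 223 251]
 [101 222 250]
 [100 221 250]
 [ 60 145 194]
 [ 49 112 153]
 [ 48 111 151]
 [ 49 112 153]
 [ 49 114 155]
 [ 45 112 153]
 [ 50 115 157]
 [ 50 116 157]
 [ 48 117 159]
 [ 51 119 162]
 [ 55 124 164]
 [ 50 118 162]
 [ 52 124 162]
 [ 54 122 164]
 [ 49 113 154]
 [ 38  89 123]
 [ 36  88 122]
 [ 36  88 120]
 [ 36  90 120]
 [ 39  90 123]
 [ 40  92 125]
 [ 42  93 125]
 [ 35  85 117]
 [ 38  88 119]
 [ 39  92 124]
 [ 44  98 131]
 [ 37  90 121]
 [ 40 100 134]
 [ 51 122 162]
 [ 50 114 158]
 [ 50 118 160]
 [ 51 118 159]
 [ 48 115 157]
 [ 43  54  62]
 [ 78  85  87]
 [ 93 100 106]
 [ 53  55  55]
 [ 51  56  57]
 [ 54  58  58]
 [ 53  57  58]
 [ 77  82  87]
 [ 89  97 101]
 [ 54  55  57]
 [ 53  58  59]
 [ 52  54  57]]
```

View pics/w7c.png

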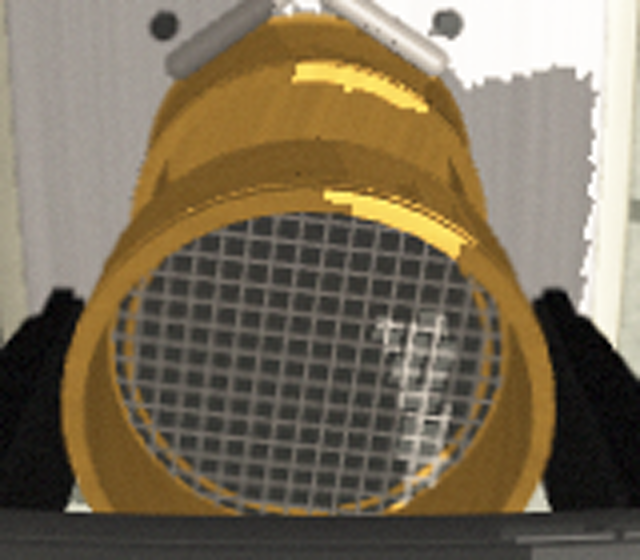

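Request:
drive_tool(rows=[[[0.004,0,0.06,0,0,0,0.3],[0,0,0.06,0,0,0,0.3],[0,0,0.02,0,0,0,0.3],[0,0,0.01,0,0,0,0.3],[0,0,0,0,0,0,0.3]]])

```text
t: 16.12
eef_pos: [541.4, 279.6, 171.7]
tcp_rot: [3.141, -0.0, 1.785]
ft_force: [-0.3, -1.2, -0.8]
opening: 0.668
grip_force: 30.0
```

Request:
drive_tool(rows=[[[0,0,0.01,0,0,0,0.3],[0,0,0.01,0,0,0,0.3],[0,0,0.006,0,0,0,0.3],[0,0,0.002,0,0,0,0.3],[0,0,0,0,0,0,0.3]]])

```text
t: 16.75
eef_pos: [541.4, 279.6, 164.6]
tcp_rot: [3.142, -0.0, 1.785]
ft_force: [-0.5, 1.3, -1.2]
opening: 0.672
grip_force: 30.0
```

Request:
drive_tool(rows=[[[0,0,0.004,0,0,0,0.3],[0,0,0.003,0,0,0,0.3],[0,0,0,0,0,0,0.3]]])

```text
t: 17.12
eef_pos: [541.4, 279.6, 163.4]
tcp_rot: [3.141, -0.0, 1.785]
ft_force: [-2.4, -0.4, 5.2]
opening: 0.67
grip_force: 30.0
```

Request:
drive_tool(rows=[[[0,0,0,0,0,0,1],[0,0,0,0,0,0,1],[0,0,0,0,0,0,1],[0,0,0,0,0,0,1],[0,0,-0.04,0,0,0,1]]])

```text
t: 17.75
eef_pos: [541.1, 279.4, 172.6]
tcp_rot: [-3.14, 0.0, 1.785]
ft_force: [-0.3, -0.1, 1.1]
opening: 0.998
grip_force: 0.0
```

Request:
drive_tool(rows=[[[0,0,-0.14,0,0,0,1],[0,0,-0.2,0,0,0,1],[-0.108,0,-0.18,0,0,0,1],[0,0,0,0,0,0,1],[0,0,0,0,0,0,1]]])

```text
t: 18.38
eef_pos: [546.8, 253.1, 302.7]
tcp_rot: [-3.141, -0.0, 1.784]
ft_force: [-0.7, -0.2, -0.9]
opening: 0.999
grip_force: 0.0
```

```bash
cat >> h.py <<'E'
S["nest1"]=[(0,29),(12,34),(15,32),(76,32)]
S["nest2"]=[(0,29),(12,34),(15,32),(122,32)]
S["nest3"]=[(0,29),(12,34),(15,32),(127,32)]
E
python3 - <<'E'
from h import *
p=env.read_camera("wrist"); s=env.state(); e=s["eef_pos"]; print(s["t"],e,s["tcp_rot"])
q=fit(p,"nest1",541.2,280,90,"w8.png"); fit(p,"fine",541.2,280,134)
plan(572,-91,190,1.785,9,1)
E
```

```text
18.425 [546.61525217 253.2414883  302.0810595 ] [-3.14018813e+00 -1.33093031e-06  1.78456263e+00]
nest1 [540.2 281.1] area 4065 residual 260.0
fine [540.3 281.9] area 4065 residual 144.0
[[[-0.1519, -0.0214, 0.0498, -0.0, -0.0, -0.0, 1], [-0.1519, -0.0214, 0.0498, -0.0, -0.0, -0.0, 1], [-0.1519, -0.0214, 0.0499, -0.0, -0.0, -0.0, 1], [-0.1519, -0.0213, 0.0498, -0.0, -0.0, -0.0, 1], [-0.1519, -0.0214, 0.0499, -0.0, -0.0, -0.0, 1]]]
[[[-0.1519, -0.0213, 0.0498, -0.0, -0.0, -0.0, 1], [-0.1519, -0.0214, 0.0499, -0.0, -0.0, -0.0, 1], [-0.1519, -0.0213, 0.0498, -0.0, -0.0, -0.0, 1], [-0.152, -0.0214, 0.0499, -0.0, -0.0, -0.0, 1]]]
max 38.0 0.008941479592567868 end [572. -91. 190.]
```

View pics/w8.png

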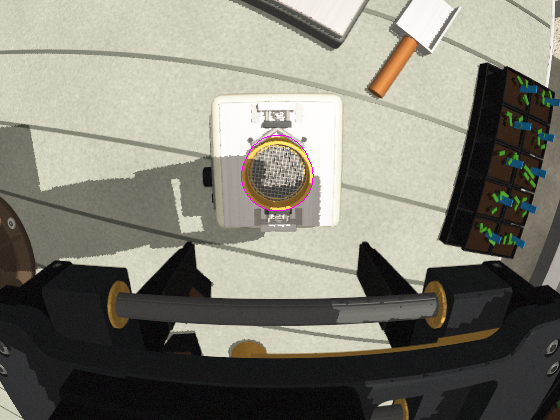

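Request:
drive_tool(rows=[[[-0.21,-0.03,0.04,0,0,0,1],[-0.22,-0.03,0.06,0,0,0,1],[-0.22,-0.03,0.07,0,0,0,1],[-0.22,-0.03,0.07,0,0,0,1],[-0.22,-0.03,0.07,0,0,0,1]]])

```text
t: 19.05
eef_pos: [567.8, -22.3, 223.7]
tcp_rot: [-3.14, -0.001, 1.785]
ft_force: [1.2, 0.8, -0.2]
opening: 1.003
grip_force: 0.0
```

Request:
drive_tool(rows=[[[-0.2,-0.03,0.07,0,0,0,1],[-0.077,-0.012,0.07,0,0,0,1],[0,0,0,0,0,0,1],[0,0,0,0,0,0,1]]])

```text
t: 19.55
eef_pos: [572.8, -89.6, 190.5]
tcp_rot: [-3.142, -0.0, 1.786]
ft_force: [0.4, 0.0, 0.1]
opening: 0.999
grip_force: 0.0
```

```bash
python3 - <<'E'
from h import *
p=env.read_camera("wrist"); s=env.state(); e=s["eef_pos"]; print(s["t"],e,s["tcp_rot"])
q=fit(p,"coarse",566,-65,0,"w9.png"); plan(q[0],q[1],46,1.785,1,1,(*e,1.785))
for n in ("pot_a","coarse_sieve","lid"):
  for d in env.place_of(n,p)[:2]: print(n,d["score"],W(p,d["at"]))
E
```

```text
19.6 [572.86014082 -89.48938998 190.8649349 ] [3.14105344e+00 1.97195408e-06 1.78613721e+00]
coarse [564.6 -65.7] area 4041 residual 132.0
[[[0.0998, -0.012, 0.5795, 0.0, 0.0, 0.0, 1]]]
max 144.875 0.0 end [564.6 -65.7  46. ]
pot_a 0.75 [447.285812    56.63325315   2.34803615]
pot_a 0.72 [452.0477444  -72.44537907   1.5475973 ]
coarse_sieve 0.66 [566.93959863 -67.50533905  -5.64391419]
lid 0.59 [686.37208508 -70.68324397   1.63839997]
```

Request:
drive_tool(rows=[[[0.05,-0.006,0.05,0,0,0,1],[0.05,-0.006,0.16,0,0,0,1],[0,0,0.2,0,0,0,1],[0,0,0.13,0,0,0,1],[0,0,0.035,0,0,0,1]]])

```text
t: 20.38
eef_pos: [563.2, -66.2, 44.6]
tcp_rot: [-3.138, -0.002, 1.785]
ft_force: [-0.3, -0.4, 0.7]
opening: 0.998
grip_force: 0.0
```

Request:
drive_tool(rows=[[[0,0,0,0,0,0,1],[0,0,0,0,0,0,0.3],[0,0,0,0,0,0,0.3],[0,0,0,0,0,0,0.3],[0,0,0,0,0,0,0.3]]])

```text
t: 21.0
eef_pos: [564.8, -67.3, 47.1]
tcp_rot: [3.141, 0.0, 1.784]
ft_force: [0.3, -0.2, 3.7]
opening: 0.663
grip_force: 30.0
```

Request:
drive_tool(rows=[[[0,0,0,0,0,0,0.3],[0,0,0,0,0,0,0.3]]])

```text
t: 21.25
eef_pos: [564.8, -67.3, 47.1]
tcp_rot: [3.141, 0.0, 1.785]
ft_force: [-0.3, 0.2, 6.4]
opening: 0.671
grip_force: 30.0
```

```bash
python3 - <<'E'
from h import *
e=env.state()["eef_pos"]; print(e)
plan(540.7,280,240,1.785,8,.3,(e[0],e[1],240,1.785))
E
```

```text
[564.76013267 -67.26491837  47.09018233]
[[[0.1722, 0.0252, 0.0, 0.0, 0.0, 0.0, 0.3], [0.1722, 0.0251, 0.0, 0.0, 0.0, 0.0, 0.3], [0.1722, 0.0252, 0.0, 0.0, 0.0, 0.0, 0.3], [0.1722, 0.0251, 0.0, 0.0, 0.0, 0.0, 0.3], [0.1722, 0.0252, 0.0, 0.0, 0.0, 0.0, 0.3]]]
[[[0.1723, 0.0251, 0.0, 0.0, 0.0, 0.0, 0.3], [0.1722, 0.0252, 0.0, 0.0, 0.0, 0.0, 0.3], [0.1723, 0.0251, 0.0, 0.0, 0.0, 0.0, 0.3]]]
max 43.075 0.0 end [540.7 280.  240. ]
```

Request:
drive_tool(rows=[[[0,0,-0.08,0,0,0,0.3],[0,0,-0.18,0,0,0,0.3],[0,0,-0.22,0,0,0,0.3],[0.06,0.009,-0.2,0,0,0,0.3],[0.16,0.023,-0.092,0,0,0,0.3]]])

```text
t: 21.88
eef_pos: [561.0, -12.2, 242.1]
tcp_rot: [3.139, 0.001, 1.782]
ft_force: [0.8, 0.9, -2.3]
opening: 0.668
grip_force: 30.0
```

Request:
drive_tool(rows=[[[0.21,0.031,0,0,0,0,0.3],[0.22,0.032,0,0,0,0,0.3],[0.22,0.032,0,0,0,0,0.3],[0.22,0.032,0,0,0,0,0.3],[0.18,0.026,0,0,0,0,0.3]]])

```text
t: 22.5
eef_pos: [541.6, 254.8, 239.3]
tcp_rot: [-3.141, -0.0, 1.785]
ft_force: [0.7, -0.5, -1.3]
opening: 0.667
grip_force: 30.0
```

Request:
drive_tool(rows=[[[0.108,0.016,0,0,0,0,0.3],[0,0,0,0,0,0,0.3],[0,0,0,0,0,0,0.3],[0,0,0,0,0,0,0.3]]])

```text
t: 23.0
eef_pos: [540.6, 279.2, 239.6]
tcp_rot: [-3.141, 0.0, 1.783]
ft_force: [0.5, -0.4, -1.6]
opening: 0.67
grip_force: 30.0
```

```bash
python3 - <<'E'
from h import *
p=env.read_camera("wrist"); s=env.state(); e=s["eef_pos"]; print(s["t"],e,s["tcp_rot"],s["ft_force"])
u=np.array([np.cos(1.784),np.sin(1.784)])
for d in (-1,0,1,2,3):
    for h,r in ((8,32),(54,32),(54,29)):
        print(d,h,r,proj(p,np.array([[*(e[:2]+u*(r+d)),e[2]-47.1+h]])).round(1))
g=p["color"][:,275:280,2].mean(1).round(0); print([(i,int(g[i])) for i in range(165,240)])
e0=proj(p,np.array([[540.3,281.9,166]]));
cv2.imwrite("pics/w10c.png",cv2.resize(p["color"][150:310,200:360],None,fx=3.75,fy=3.75,interpolation=cv2.INTER_CUBIC))
E
```

```text
23.05 [540.66095171 279.17174657 239.67822959] [-3.14153724e+00  1.16626158e-05  1.78326772e+00] [-0.20453713 -0.61349817 -1.43061703]
-1 8 32 [[277.7 200.8]]
-1 54 32 [[278.  225.4]]
-1 54 29 [[278.  231.4]]
0 8 32 [[277.7 199.2]]
0 54 32 [[278.  223.3]]
0 54 29 [[278.  229.4]]
1 8 32 [[277.7 197.6]]
1 54 32 [[278.  221.3]]
1 54 29 [[278.  227.4]]
2 8 32 [[277.7 196. ]]
2 54 32 [[278.  219.2]]
2 54 29 [[278.  225.4]]
3 8 32 [[277.7 194.3]]
3 54 32 [[278.  217.2]]
3 54 29 [[278.  223.3]]
[(165, 169), (166, 223), (167, 251), (168, 232), (169, 202), (170, 197), (171, 174), (172, 143), (173, 135), (174, 132), (175, 132), (176, 126), (177, 127), (178, 127), (179, 133), (180, 131), (181, 129), (182, 127), (183, 128), (184, 194), (185, 252), (186, 253), (187, 252), (188, 249), (189, 103), (190, 71), (191, 69), (192, 85), (193, 104), (194, 69), (195, 86), (196, 83), (197, 132), (198, 125), (199, 123), (200, 123), (201, 121), (202, 124), (203, 123), (204, 126), (205, 126), (206, 128), (207, 128), (208, 124), (209, 125), (210, 123), (211, 121), (212, 122), (213, 122), (214, 121), (215, 122), (216, 121), (217, 123), (218, 129), (219, 235), (220, 132), (221, 228), (222, 236), (223, 165), (224, 161), (225, 160), (226, 133), (227, 106), (228, 80), (229, 67), (230, 67), (231, 65), (232, 49), (233, 54), (234, 58), (235, 61), (236, 67), (237, 63), (238, 65), (239, 76)]
```

Request:
drive_tool(rows=[[[0.004,0.001,0.04,0,0,0,0.3],[0,0,0.04,0,0,0,0.3],[0,0,0.015,0,0,0,0.3],[0,0,0.01,0,0,0,0.3],[0,0,0,0,0,0,0.3]]])

```text
t: 23.68
eef_pos: [540.5, 281.2, 213.3]
tcp_rot: [-3.142, -0.0, 1.785]
ft_force: [0.1, -0.6, -1.9]
opening: 0.665
grip_force: 30.0
```

Request:
drive_tool(rows=[[[0,0,0.01,0,0,0,0.3],[0,0,0.01,0,0,0,0.3],[0,0,0.006,0,0,0,0.3],[0,0,0.002,0,0,0,0.3],[0,0,0,0,0,0,0.3]]])

```text
t: 24.3
eef_pos: [540.5, 281.2, 206.4]
tcp_rot: [3.142, -0.0, 1.785]
ft_force: [0.3, 0.1, -1.7]
opening: 0.667
grip_force: 30.0
```

Request:
drive_tool(rows=[[[0,0,0.004,0,0,0,0.3],[0,0,0.003,0,0,0,0.3],[0,0,0,0,0,0,0.3]]])

```text
t: 24.68
eef_pos: [540.5, 281.2, 205.1]
tcp_rot: [3.141, -0.0, 1.785]
ft_force: [-0.5, -0.8, 4.6]
opening: 0.667
grip_force: 30.0
```

Request:
drive_tool(rows=[[[0,0,0,0,0,0,1],[0,0,0,0,0,0,1],[0,0,0,0,0,0,1],[0,0,0,0,0,0,1],[0,0,-0.04,0,0,0,1]]])

```text
t: 25.3
eef_pos: [540.2, 281.0, 214.4]
tcp_rot: [-3.14, 0.0, 1.785]
ft_force: [-0.6, -0.8, 0.5]
opening: 0.996
grip_force: 0.0
```

Request:
drive_tool(rows=[[[0,0,-0.14,0,0,0,1],[0,0,-0.2,0,0,0,1],[-0.108,0,-0.18,0,0,0,1],[0,0,0,0,0,0,1],[0,0,0,0,0,0,1]]])

```text
t: 25.92
eef_pos: [545.9, 254.7, 344.4]
tcp_rot: [-3.141, -0.0, 1.784]
ft_force: [-1.0, 0.7, 0.0]
opening: 1.0
grip_force: 0.0
```

```bash
python3 - <<'E'
from h import *
p=env.read_camera("wrist"); s=env.state(); e=s["eef_pos"]; print(s["t"],e,s["tcp_rot"])
q=fit(p,"coarse",540.5,281.8,158,"w11.png")
plan(693.7,-100,160,1.785,10,1)
E
```

```text
25.975 [545.79971056 254.86751913 343.79637461] [-3.14014865e+00  5.57305024e-06  1.78457713e+00]
coarse [539.6 282.8] area 4201 residual 156.0
[[[-0.1513, 0.0278, 0.0735, -0.0, 0.0, -0.0, 1], [-0.1513, 0.0278, 0.0735, -0.0, 0.0, -0.0, 1], [-0.1513, 0.0278, 0.0735, -0.0, 0.0, -0.0, 1], [-0.1513, 0.0278, 0.0735, -0.0, 0.0, -0.0, 1], [-0.1512, 0.0278, 0.0735, -0.0, 0.0, -0.0, 1]]]
[[[-0.1513, 0.0278, 0.0735, -0.0, 0.0, -0.0, 1], [-0.1512, 0.0278, 0.0734, -0.0, 0.0, -0.0, 1], [-0.1513, 0.0278, 0.0735, -0.0, 0.0, -0.0, 1], [-0.1512, 0.0278, 0.0734, -0.0, 0.0, -0.0, 1], [-0.1513, 0.0278, 0.0735, -0.0, 0.0, -0.0, 1]]]
max 37.824999999999996 0.008273513082097438 end [ 693.7 -100.   160. ]
```

Request:
drive_tool(rows=[[[-0.18,0.033,0.07,0,0,0,1],[-0.2,0.037,0.095,0,0,0,1],[-0.2,0.037,0.095,0,0,0,1],[-0.2,0.037,0.095,0,0,0,1],[-0.2,0.037,0.095,0,0,0,1]]])

```text
t: 26.6
eef_pos: [642.5, 23.9, 230.0]
tcp_rot: [-3.14, -0.001, 1.785]
ft_force: [0.3, 0.5, 0.0]
opening: 1.003
grip_force: 0.0
```

Request:
drive_tool(rows=[[[-0.2,0.037,0.095,0,0,0,1],[-0.2,0.037,0.095,0,0,0,1],[-0.133,0.023,0.095,0,0,0,1],[0,0,0,0,0,0,1],[0,0,0,0,0,0,1]]])

```text
t: 27.22
eef_pos: [694.1, -99.1, 160.5]
tcp_rot: [-3.141, -0.001, 1.785]
ft_force: [-0.3, 0.4, -0.5]
opening: 0.997
grip_force: 0.0
```

```bash
python3 - <<'E'
from h import *
p=env.read_camera("wrist"); s=env.state(); e=s["eef_pos"]; print(s["t"],e,s["tcp_rot"])
q=fit(p,"lid",688,-74,0,"w12.png"); plan(q[0],q[1],35,1.785,1,1,(*e,1.785))
for d in env.place_of("lid",p)[:2]: print(d["score"],W(p,d["at"]))
hsv=cv2.cvtColor(p["color"],cv2.COLOR_BGR2HSV); c=proj(p,np.array([[*q,10.]]))[0].astype(int); print(c)
r=p["color"][c[1]-40:c[1]+40,c[0]-40:c[0]+40].max(2)<60; n,l,st,ce=cv2.connectedComponentsWithStats(r.astype(np.uint8))
for k in range(1,n):
    if st[k,4]>50: print(st[k],onz(p,ce[k]+c-40,33))
im=cv2.imread("pics/w12.png"); cv2.imwrite("pics/w12c.png",cv2.resize(im[c[1]-60:c[1]+60,c[0]-60:c[0]+60],None,fx=4,fy=4))
E
```

```text
27.275 [694.25407025 -98.79554887 161.14928797] [ 3.14156854e+00 -2.89557529e-04  1.78561878e+00]
lid [686.5 -75.2] area 3660 residual 123.0
[[[0.0989, -0.0101, 0.5046, 0.0, 0.0, 0.0, 1]]]
max 126.15 0.0 end [686.5 -75.2  35. ]
0.57 [687.99821841 -70.2061371    3.50896048]
0.28 [451.36491289 -76.27165119   1.11976387]
[275 177]
[ 27  31  27  27 475] [685.99974414 -74.82764734]
```

View pics/w12c.png

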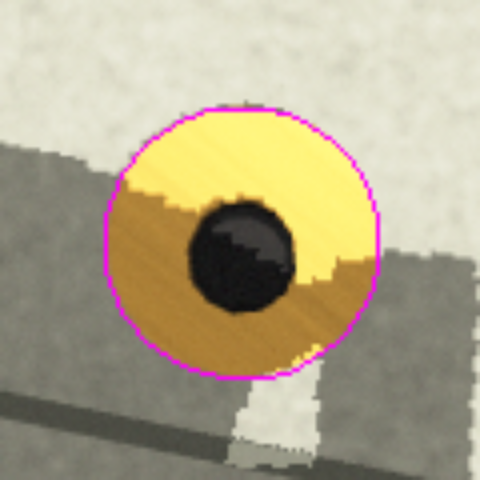

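Request:
drive_tool(rows=[[[0.05,-0.006,0.05,0,0,0,1],[0.049,-0.005,0.15,0,0,0,1],[0,0,0.18,0,0,0,1],[0,0,0.09,0,0,0,1],[0,0,0.02,0,0,0,1]]])

```text
t: 27.95
eef_pos: [685.4, -75.1, 36.7]
tcp_rot: [-3.139, -0.001, 1.786]
ft_force: [0.1, -0.1, 1.0]
opening: 1.0
grip_force: 0.0
```

Request:
drive_tool(rows=[[[0,0,0.01,0,0,0,1],[0,0,0,0,0,0,0.1],[0,0,0,0,0,0,0.1],[0,0,0,0,0,0,0.1],[0,0,0,0,0,0,0.1]]])

```text
t: 28.58
eef_pos: [686.5, -76.6, 36.1]
tcp_rot: [3.141, 0.0, 1.784]
ft_force: [0.3, 1.0, -0.9]
opening: 0.637
grip_force: 0.0
```

Request:
drive_tool(rows=[[[0,0,0,0,0,0,0.1],[0,0,0,0,0,0,0.1],[0,0,0,0,0,0,0.1],[0,0,0,0,0,0,0.1],[0,0,0,0,0,0,0.1]]])

```text
t: 29.2
eef_pos: [686.5, -76.5, 35.9]
tcp_rot: [3.141, -0.0, 1.785]
ft_force: [-0.9, 0.3, -0.8]
opening: 0.243
grip_force: 30.0
```

```bash
python3 - <<'E'
from h import *
s=env.state();e=s["eef_pos"]; print(e,s["opening"],s["grip_force"])
u=np.array([np.cos(1.785),np.sin(1.785)]); d=(np.array([686.3,-75.])-e[:2])@u; print("offset",d)
t=np.array([539.9,282.7])-u*d; plan(*t,275,1.785,9,.1,(e[0],e[1],275,1.785))
E
```

```text
[686.48232098 -76.5177778   35.87465477] 0.2434616154415903 29.99986857175827
offset 1.5218463325258553
[[[0.1692, -0.0297, -0.0, 0.0, 0.0, 0.0, 0.1], [0.1692, -0.0297, -0.0, 0.0, 0.0, 0.0, 0.1], [0.1692, -0.0297, -0.0, 0.0, 0.0, 0.0, 0.1], [0.1692, -0.0297, -0.0, 0.0, 0.0, 0.0, 0.1], [0.1692, -0.0297, -0.0, 0.0, 0.0, 0.0, 0.1]]]
[[[0.1691, -0.0297, -0.0, 0.0, 0.0, 0.0, 0.1], [0.1692, -0.0298, -0.0, 0.0, 0.0, 0.0, 0.1], [0.1691, -0.0297, -0.0, 0.0, 0.0, 0.0, 0.1], [0.1692, -0.0298, -0.0, 0.0, 0.0, 0.0, 0.1]]]
max 42.3 0.0 end [540.2 281.2 275. ]
```

Request:
drive_tool(rows=[[[0,0,-0.06,0,0,0,0.1],[0,0,-0.12,0,0,0,0.1],[0,0,-0.18,0,0,0,0.1],[0,0,-0.2,0,0,0,0.1],[0,0,-0.2,0,0,0,0.1]]])

```text
t: 29.82
eef_pos: [686.1, -76.5, 228.6]
tcp_rot: [3.141, 0.0, 1.785]
ft_force: [0.0, -0.3, -0.8]
opening: 0.246
grip_force: 30.0
```

Request:
drive_tool(rows=[[[0.05,-0.0088,-0.136,0,0,0,0.1],[0.12,-0.0211,-0.06,0,0,0,0.1],[0.18,-0.0316,0,0,0,0,0.1],[0.2,-0.0351,0,0,0,0,0.1],[0.2,-0.0351,0,0,0,0,0.1]]])

```text
t: 30.45
eef_pos: [613.5, 101.0, 276.1]
tcp_rot: [3.141, 0.0, 1.784]
ft_force: [0.5, 0.3, -0.5]
opening: 0.245
grip_force: 30.0
```

Request:
drive_tool(rows=[[[0.2,-0.0351,0,0,0,0,0.1],[0.2,-0.0351,0,0,0,0,0.1],[0.18,-0.0316,0,0,0,0,0.1],[0.13,-0.0228,0,0,0,0,0.1],[0.0626,-0.0112,0,0,0,0,0.1]]])

```text
t: 31.08
eef_pos: [539.5, 282.6, 275.8]
tcp_rot: [3.141, -0.0, 1.786]
ft_force: [0.2, -0.1, -1.2]
opening: 0.245
grip_force: 30.0
```

Request:
drive_tool(rows=[[[0,0,0,0,0,0,0.1],[0,0,0,0,0,0,0.1],[0,0,0,0,0,0,0.1]]])

```text
t: 31.45
eef_pos: [540.8, 280.3, 274.9]
tcp_rot: [-3.142, 0.0, 1.783]
ft_force: [-0.3, -0.1, -0.1]
opening: 0.244
grip_force: 30.0
```

```bash
python3 - <<'E'
from h import *
p=env.read_camera("wrist"); s=env.state(); e=s["eef_pos"]; print(s["t"],e,s["tcp_rot"],s["ft_force"],s["opening"])
u=np.array([np.cos(1.784),np.sin(1.784)])
for d in (-1,0,1,2,3):
    for h,r in ((8,32),(13,32)):
        print(d,h,r,proj(p,np.array([[*(e[:2]+u*(r+d)),e[2]-35.9+h]])).round(1))
print(proj(p,np.array([[*(np.array([539.7,282.7])+u*r),212] for r in (29,32)])))
g=p["color"][:,275:280,2].mean(1).round(0); print([(i,int(g[i])) for i in range(165,225)])
E
```

```text
31.5 [540.76186946 280.36456891 274.86487989] [-3.14151886e+00  2.04016897e-05  1.78329436e+00] [ 1.19885583  0.2225431  -1.76378099] 0.24318153137551646
-1 8 32 [[277.6 205.5]]
-1 13 32 [[277.6 207.8]]
0 8 32 [[277.6 203.8]]
0 13 32 [[277.6 206.1]]
1 8 32 [[277.6 202.1]]
1 13 32 [[277.6 204.4]]
2 8 32 [[277.6 200.4]]
2 13 32 [[277.6 202.6]]
3 8 32 [[277.6 198.7]]
3 13 32 [[277.6 200.9]]
[[276.63966867 191.08386185]
 [276.63746315 186.72172565]]
[(165, 209), (166, 189), (167, 154), (168, 138), (169, 135), (170, 131), (171, 127), (172, 125), (173, 133), (174, 130), (175, 127), (176, 141), (177, 133), (178, 131), (179, 129), (180, 133), (181, 133), (182, 131), (183, 133), (184, 131), (185, 131), (186, 161), (187, 153), (188, 236), (189, 237), (190, 233), (191, 223), (192, 84), (193, 93), (194, 77), (195, 75), (196, 85), (197, 92), (198, 74), (199, 70), (200, 89), (201, 107), (202, 122), (203, 133), (204, 213), (205, 214), (206, 233), (207, 234), (208, 234), (209, 233), (210, 217), (211, 168), (212, 164), (213, 167), (214, 165), (215, 164), (216, 165), (217, 165), (218, 163), (219, 162), (220, 162), (221, 165), (222, 163), (223, 164), (224, 163)]
```

Request:
drive_tool(rows=[[[0.003,-0.002,0.04,0,0,0,0.1],[0,0,0.04,0,0,0,0.1],[0,0,0.015,0,0,0,0.1],[0,0,0.01,0,0,0,0.1],[0,0,0,0,0,0,0.1]]])

```text
t: 32.12
eef_pos: [539.7, 281.9, 248.6]
tcp_rot: [-3.142, -0.0, 1.785]
ft_force: [-0.6, -0.2, -1.7]
opening: 0.241
grip_force: 30.0
```

Request:
drive_tool(rows=[[[0,0,0.01,0,0,0,0.1],[0,0,0.01,0,0,0,0.1],[0,0,0.006,0,0,0,0.1],[0,0,0.002,0,0,0,0.1],[0,0,0,0,0,0,0.1]]])

```text
t: 32.75
eef_pos: [539.7, 281.9, 241.7]
tcp_rot: [3.142, -0.0, 1.785]
ft_force: [0.6, -0.0, 0.5]
opening: 0.247
grip_force: 30.0
```

Request:
drive_tool(rows=[[[0,0,0.004,0,0,0,0.1],[0,0,0.003,0,0,0,0.1],[0,0,0.002,0,0,0,0.1],[0,0,0,0,0,0,0.1]]])

```text
t: 33.25
eef_pos: [539.7, 281.9, 239.8]
tcp_rot: [3.141, -0.0, 1.785]
ft_force: [-1.6, 0.1, 4.9]
opening: 0.242
grip_force: 30.0
```

Request:
drive_tool(rows=[[[0,0,0,0,0,0,0.8],[0,0,0,0,0,0,0.8],[0,0,0,0,0,0,0.8],[0,0,0,0,0,0,0.8],[0,0,-0.02,0,0,0,0.8]]])

```text
t: 33.88
eef_pos: [539.6, 281.9, 244.3]
tcp_rot: [-3.141, 0.0, 1.785]
ft_force: [0.9, -0.4, -0.5]
opening: 0.712
grip_force: 0.0
```

Request:
drive_tool(rows=[[[0,0,-0.1,0,0,0,0.8],[0,0,-0.2,0,0,0,0.8],[-0.15,0,-0.1,0,0,0,0.8],[-0.2,0,0,0,0,0,0.8],[0,0,0,0,0,0,0.8]]])

```text
t: 34.5
eef_pos: [558.8, 194.0, 345.1]
tcp_rot: [3.141, 0.0, 1.781]
ft_force: [0.2, -0.1, 0.1]
opening: 0.802
grip_force: 0.0
```

```bash
python3 - <<'E'
from h import *
p=look("scene",["pot_a","lid","pan","fine_sieve","coarse_sieve"])
s=env.state(); print(s["t"],s["eef_pos"])
cv2.imwrite("pics/s13.png",cv2.resize(p["color"][60:240,190:470],None,fx=2.8,fy=2.8,interpolation=cv2.INTER_CUBIC))
E
```

```text
scene pot_a place_of 0.88 [455. -76.  -2.]
scene pot_a place_of 0.29 [543. 278. 141.]
scene pot_a search_frame 0.84 [466.  53.  57.]
scene pot_a search_frame 0.56 [465. -80.  59.]
scene lid place_of 0.62 [540. 281. 202.]
scene lid search_frame 0.67 [552. 272. 217.]
scene pan place_of 0.57 [538. 280.  91.]
scene pan search_frame 0.77 [561. 256. 127.]
scene fine_sieve place_of 0.66 [546. 282. 137.]
scene fine_sieve search_frame 0.86 [564. 253. 158.]
scene coarse_sieve place_of 0.81 [542. 280. 158.]
scene coarse_sieve search_frame 0.95 [560. 256. 189.]
35.05 [558.16632163 196.75566303 344.3287096 ]
```

View pics/s13.png

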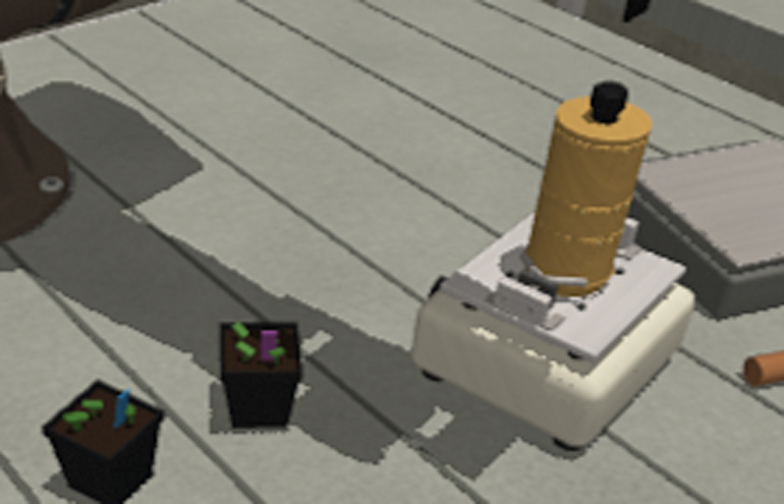

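The picture shows the complete nest upright in the jaws: pan, fine sieve, coarse sieve, then lid with its knob at (608,100). Both pots stand where they were, at (260,375) and (105,440).

```bash
python3 -c "
from cell import env
print(env.job_done())"
```

```text
the job is handed in; nothing more can be done
None
```

The sieve nest is rebuilt on the shaker and handed in at about 35 s: the pan is pressed home and was released only after it had seated. The final picture shows the fine sieve, coarse sieve and lid stacked upright on it and both seedlings standing where they were.

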